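Mesh a splined clamp knob and close the fixture clamp

ROBOT

A 7-joint arm with a two-finger parallel gripper is mounted at the origin on the work surface. World frame = base frame: x ahead of the robot, y to its left, z up, the work surface at z = 0. Lengths are in m, angles in rad, forces in N, time in s.
With the tool pointing down it reaches from about 0.425 to 0.975 m from the base axis. Payload 16.7 kg.
Tool frame: the origin (TCP) lies midway between the tips of the shut fingers; the grasp point (between the pads) lies 19 mm behind it; z points along the fingers, y is the line along which they close (so a half turn about z gives the same grasp; the last joint's range is limited). The gripper opens to 85 mm and grips with 20 to 120 N. Pads are 22 mm wide; open, the fingers measure 114 mm over their backs; the gripper's body (76 mm by 85 mm) begins 54 mm behind the grasp point. The pads swing forward as they close: fully open they stand 13 mm farther back than shut.
Start: joints at [-1.367, 0.426, 0.074, 1.606, -0.034, 1.111, -0.067], TCP at [0.234, 0.633, 0.202] pointing down, gripper open.
Joint ranges: [-2.85, 2.85], [-0.5, 2.14], [-1.23, 1.37], [0.21, 2.46], [-1.02, 4.16], [0.16, 2.05], [-2.73, 2.73]. Speed limits (rad/s): [1.89, 1.89, 2.39, 2.39, 3.01, 3.01, 3.01].

INTERFACE

Orientations are given as a 3x3 rotation matrix whose columns are the frame's x, y, z axes.
In Python, from station import ctrl gives the robot as it stands.
- The arm moves only by the tool send_rows, never from a script. Its argument "commands" is a list that holds one entry, the list of rows, each a list of 7 numbers: the shift along the tool's x, y, z in cm, then the turn, a rotation vector about the tool's x, y, z in degrees, then the closure in counts, from 0 (fully open) to 255 (shut). A call has 1 to 5 rows; each row is the pose to reach, as a shift and turn from the pose commanded when the call began, along the tool's axes at that moment; what a row does not reach only later rows make up. A row lasts 1/8 s, in which the tool goes at most 62.5 mm and 10.7 degrees, less where a joint would pass 70% of its speed; a pose out of reach is approached as far as the arm can. A call with a gripper value outside its range is refused whole. The fingers move at their own pace and stop on an object; "grip_force" is the grip in N (left out, the last holds). Time passes only in rows, so rows that repeat a pose let the fingers close. It gives the time, the measured TCP pose, the force, the opening and the grip force at its end, in the units of the state.
- ctrl.get_state(): the state, without advancing time (a new reading comes with each control period).
- ctrl.grab_frame(name): name is "scene" or "top" or "wrist"; returns a dict with "image" (384x512x3 uint8, blue, green, red), "camera_matrix" (3x3 intrinsics, pixels), "k1" (the pictures are not rectified: a ray, as slopes to the right and down, at radius r is drawn at 1 + k1 r^2 times it, then the intrinsics apply), "rvec" (rotation vector, rad) and "tvec" (3), from world to camera coordinates, as OpenCV has them. Camera axes: x right, y down, z forward; pixel columns grow to the right and rows downward; lengths in m; the calibration is good to about 2 mm. A picture is of the moment at which its call begins. There is no depth.
- ctrl.close_job(): hands the job in; it is judged then, once.
The state is a dict: "t": time; "joint_positions": joint angles; "joint_velocities": joint speeds; "joint_efforts": joint torques, N m; "tool_pos": TCP position; "tool_rot": TCP orientation; "force": force on the tool from outside, world axes, zero at the start; "wrist_torque": the same for the moment, N m; "gripper_width": finger opening in m; "grip_force": force on a finger pad.
Only numpy, scipy, OpenCV 4.12 (cv2) and the standard library are available. Lean on these libraries where they do the work, as an engineer would, in place of code of your own. Each camera call takes 0.05 s, during which the arm holds its last target. There are 200 camera calls.

TASK

Take the blue-handled splined knob and fit it onto the splined shaft of the bonding fixture: press it down only gently while rocking it about the shaft until the teeth mesh, and push it fully home on the collar. Then, with the knob, turn the red clamp arm clockwise (seen from above) until it lies straight over the yellow chip on the green board, and let go. Never force the knob against the shaft, do not push on the fixture with the gripper, and leave everything else on the table where it is.

Things in the scene. Friction and masses are not known exactly. Their poses are not given: they have to be found in the camera images.
- knob: the splined knob, 0.19 to 0.33 kg: aluminium disc 64 mm across, 32 mm tall, with a blue upright grip bar on top. Origin at the centre of the underside, z up. The bore opens downward, 26 mm deep, with 6 inner teeth every 60 degrees (first at 30 degrees from the knob's x), 7 mm wide, starting 1 mm above the underside; tooth tips on a 30 mm circle, roots on a 42 mm circle
- knob_grip (a point): centre of the knob's blue grip bar, 49 mm above the knob's underside. The bar is 54 mm long along the knob's x, 16 mm thick along its y, and 34 mm tall, from the disc's top (32 mm above the underside) to 66 mm
- seat (a point): point on the shaft's axis at the top of the steel collar (56 mm across), 70 mm above the table, where the knob's underside rests when fully home. Axes are the fixture's (they do not turn with the shaft), z up. The shaft stands 24 mm above here: 16 mm with 6 outer teeth every 60 degrees, 7.3 mm wide, 39 mm across the tips, then a brass nose
- shaft_top (a point): top of the shaft's brass pilot nose, 24 mm above the seat; nose 8 mm tall, 28 mm across, tapered at the top, 1 mm play in the bore. The teeth's angle differs each time and is not told (nor does it follow from the clamp angle): unmatched, the knob stops 15 mm above the seat. Meshed, it has some 3 degrees of play each way. The shaft resists turning with 0.25 N m plus 0.15 N m per rad/s
- fixture: the fixed clamping fixture: aluminium plate 150 x 230 x 10 mm, black housing 80 x 80 mm and 50 mm tall that carries the shaft, and on the fixture's -y side a black nest with a green board and a yellow chip 105 mm from the shaft. Origin on the shaft's axis at table height; x and y along the plate's sides, z up. Clamp arm and shaft are part of it
- clamp (a joint): angle (rad) of the red clamp arm, which sticks out 110 mm from the shaft's collar, top 65 mm above the table, screw head to 71 mm: 0 along the fixture's x, growing clockwise seen from above, 1.57 along the fixture's -y, over the chip. It turns with the shaft, stays where it is left, starts at 0.35 to 0.7; travel ends at 0 and 2.1
- stop_knob: bystander: plain round black knob without a bore, 54 mm across, 46 mm tall; origin at the centre of its underside
- bottle: bystander: white flux bottle with red cap, 44 mm across, 110 mm tall, standing; origin at the centre of its underside
- tray: bystander: grey open tray 120 x 160 x 30 mm; origin at the centre of its underside
- tape: bystander: yellow tape reel core, 90 mm across, 18 mm tall, lying flat; origin at the centre of its underside
- driver: bystander: screwdriver lying on the table; origin under the middle of its length
- heater_block: bystander: brass heater block 50 x 24 mm, 32 mm tall; origin at the centre of its underside
- hex_key: bystander: dark steel hex key lying flat, legs 100 and 38 mm; origin under the middle of the long leg
There are look-alikes about, which are no part of the job. There is more than one size of the knob; the one meant has the size given above.

How it is judged:
On the way, in this order (a step that is already met when the one before it is completed fails the run):
1. the knob is fully home on the shaft, teeth meshed, with the clamp not yet closed (z of knob in the frame of seat between -0.003 and 0.0025 m and horizontal distance between knob and seat below 0.003 m and angle between knob's own z axis and vertical below 0.06 rad and value of joint clamp below 1.3 rad), for 0.2 s.
2. with the knob home, the clamp arm is over the chip (z of knob in the frame of seat between -0.003 and 0.0025 m and horizontal distance between knob and seat below 0.003 m and angle between knob's own z axis and vertical below 0.06 rad and value of joint clamp between 1.37 and 1.77 rad), for 0.2 s.
At the end, for the whole second after the job is handed in: the knob sits on the collar (underside within 2.5 mm of the seat, within 3 mm of the axis, upright within 0.06 rad), released and at rest, and the clamp arm points over the chip (1.57 +- 0.2 rad) (all of step 2 and linear speed of knob below 0.01 m/s and contact force between knob and the fingers below 0.1 N); the robot touches nothing.
It fails at once if the knob is forced against the shaft while not yet home (over 40 N) (contact force between knob and fixture above 40 N and z of knob in the frame of seat above 0.004 m).
It fails at once if the seated knob is rammed onto its collar or wrenched (over 80 N) (contact force between knob and fixture above 80 N).
It fails at once if the gripper or arm pushes on the fixture or its clamp arm (over 4 N) (contact force between any of the fingers, the arm and fixture above 4 N).
It fails at once if another thing on the table is moved more than 25 mm (distance of any of stop_knob, bottle, tray, tape, driver, heater_block, hex_key from where it was at the start of the episode above 0.025 m).
It also fails if it takes over 67 s, if anything falls off the work surface, if the arm or the gripper's body presses on something with over 40 N, if the wrist force passes 120 N, or if a joint passes its speed limit or range.

## Working session

There is one attempt and no reset: what is moved stays moved. The work goes in short steps, Python scripts to look and compute and a tool call to move; the robot and the scene stay as the last step left them, time stands still between calls to the robot, and variables do not carry over. Pictures are saved under pics/ and viewed, at most 10 in all, crops included, and the job is handed in when it is done.

Besides the shell and the picture viewer there is one more tool, called as name(argument=value, ...), one argument or row to a line, values as JSON. send_rows: Moves the arm, as the interface text tells. Its arguments: {"type":"object","properties":{"commands":{"type":"array","items":{"type":"array","items":{"type":"array","items":{"type":"number"}}}},"grip_force":{"type":"number"}},"required":["commands"]}

```bash
ls; mkdir -p pics
cat > h.py <<'E'
import numpy as np, cv2, pickle
from station import ctrl
def grab(n,fn=None):
    f=ctrl.grab_frame(n); pickle.dump(f,open(f'{n}.pkl','wb'))
    if fn: cv2.imwrite('pics/'+fn,f['image'])
    return f
def load(n): return pickle.load(open(f'{n}.pkl','rb'))
def ray(f,uv):
    K=np.array(f['camera_matrix']);R=cv2.Rodrigues(np.array(f['rvec'],float))[0];t=np.array(f['tvec'],float).ravel()
    p=cv2.undistortPoints(np.array([[uv]],float),K,np.array([f['k1'],0,0,0,0.]))[0,0]
    return -R.T@t, R.T@np.array([p[0],p[1],1])
def at(f,uv,z):
    o,d=ray(f,uv); return o+d*(z-o[2])/d[2]
def proj(f,P):
    return cv2.projectPoints(np.array(P,float).reshape(-1,3),np.array(f['rvec'],float),np.array(f['tvec'],float),np.array(f['camera_matrix']),np.array([f['k1'],0,0,0,0.]))[0].reshape(-1,2)
E
python3 - <<'E'
from h import *
s=ctrl.get_state();print(s)
for n in ['scene','top']:
    f=grab(n);cv2.imwrite(f'pics/{n}0.png',cv2.resize(f['image'],(800,600),interpolation=cv2.INTER_CUBIC))
    print(n,ray(f,(256,192)))
E
```

```text
pics
{'t': 0.0, 'joint_positions': array([-1.36648636,  0.42673232,  0.07384094,  1.60661357, -0.03410016,
        1.11076282, -0.0670912 ]), 'joint_velocities': array([-6.81801224e-04,  8.14815228e-04, -2.32464722e-05,  5.10207837e-04,
       -7.44545611e-04,  1.22789644e-04,  2.07816693e-04]), 'joint_efforts': array([-1.16079646e-04, -9.49852324e+01,  3.76106545e+00, -4.63505995e+01,
        1.93181616e-02,  1.02078510e-02, -3.16865489e-06]), 'tool_pos': array([0.23374241, 0.6327724 , 0.2012072 ]), 'tool_rot': array([[-9.38054608e-01,  3.46487271e-01, -3.50858038e-04],
       [ 3.46487438e-01,  9.38053836e-01, -1.20699739e-03],
       [-8.90855026e-05, -1.25379736e-03, -9.99999210e-01]]), 'force': array([0.63056964, 0.70015164, 0.04004119]), 'wrist_torque': array([-0.068107  ,  0.04925973,  0.05354237]), 'grip_force': 0.0, 'gripper_width': 0.08552160427064182}
scene (array([1.36492492, 0.40653521, 0.89118455]), array([-0.67536257, -0.34536222, -0.65205239]))
top (array([0.42725055, 0.00671329, 1.16766614]), array([ 0.13185248, -0.0289916 , -0.99118823]))
```

View pics/top0.png

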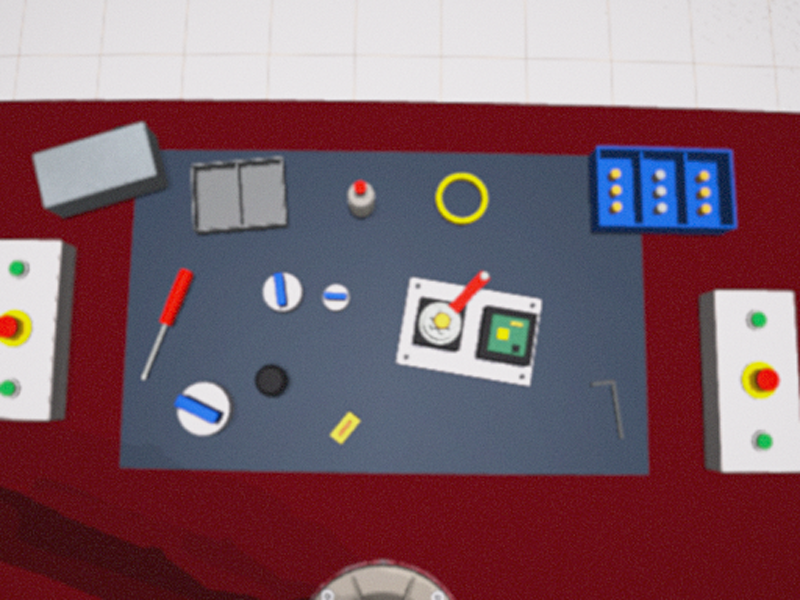

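View pics/scene0.png

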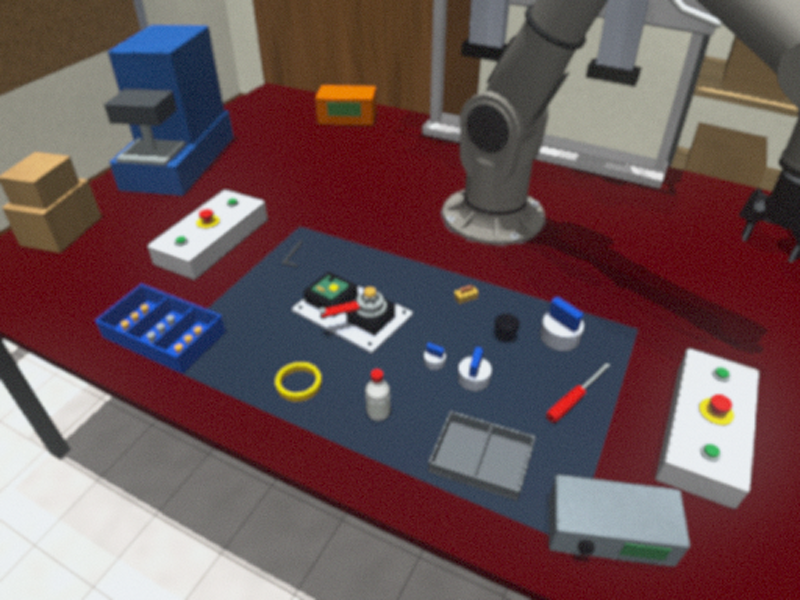

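The top view (800-px coordinates) shows three blue-handled knobs: medium at (282,292), small at (336,297) and large at (203,408). The fixture's shaft is at (440,322), the chip near (503,333) and the red arm's tip at (485,277).

Run:
```python
from h import *
f=load('top');im=f['image'].astype(int)
b,g,r=im[...,0],im[...,1],im[...,2]
hsv=cv2.cvtColor(f['image'],cv2.COLOR_BGR2HSV)
def blobs(m,amin):
    n,l,st,c=cv2.connectedComponentsWithStats(m.astype(np.uint8))
    for i in range(1,n):
        if st[i,4]>amin and 75<c[i][0]<420 and 90<c[i][1]<310:
            yield i,st[i],c[i],(l==i)
mb=(hsv[...,0]>100)&(hsv[...,0]<125)&(hsv[...,1]>150)&(hsv[...,2]>110)
for i,st,c,m in blobs(mb,30):
    P=np.array([at(f,(x,y),.066)[:2] for y,x in zip(*np.nonzero(m))])
    (cx,cy),sz,a=cv2.minAreaRect((P*1000).astype(np.float32))
    w,v=np.linalg.eigh(np.cov(P.T));print('blue',c,at(f,c,.066),(cx,cy),sz,a,'axis',np.degrees(np.arctan2(v[1,1],v[0,1])))
mw=(hsv[...,1]<60)&(hsv[...,2]>150)
for i,st,c,m in blobs(mw|mb,60):
    pts=cv2.convexHull(np.argwhere(m)[:,::-1].astype(np.int32)).reshape(-1,2)
    P=np.array([at(f,p,.032)[:2] for p in pts.astype(float)])
    (cx,cy),rr=cv2.minEnclosingCircle((P*1000).astype(np.float32));print('white',c,cx,cy,'diam',2*rr,st)
for n,p,z in [('shafttop',(442,321),.094),('armtip',(485,277),.068),('chip',(503,333),.03)]:
    print(n,at(f,np.array(p)/1.5625,z))
for p in [(412,279),(541,298),(529,385),(397,363)]: print('corner',at(f,np.array(p)/1.5625,.01))
```

```text
blue [178.97029703 184.17821782] [0.59144907 0.17198403 0.066     ] (591.7810668945312, 171.89186096191406) (53.412357330322266, 13.256583213806152) 10.52294921875 axis -169.671152151647
blue [214. 189.] [0.58013623 0.08191666 0.066     ] (580.136962890625, 81.9232406616211) (5.161949634552002, 30.727855682373047) 0.741416871547699 axis 89.17446807751291
blue [125.38392857 260.92410714] [0.39456093 0.30148966 0.066     ] (394.49615478515625, 300.73199462890625) (74.45454406738281, 21.352481842041016) 69.34654998779297 axis 67.11158108183854
white [167.98106904 124.73942094] 757.6337890625 213.29214477539062 diam 121.11687469482422 [155 106  27  39 898]
white [139.66627907 127.29069767] 749.444091796875 287.2198791503906 diam 116.31421661376953 [128 109  26  38 860]
white [230.78195489 125.63157895] 762.4867553710938 43.75040054321289 diam 44.06289291381836 [223 118  16  14 133]
white [180.25663717 186.22123894] 591.6419677734375 173.50491333007812 diam 66.99527740478516 [168 174  25  25 452]
white [295.20092736 212.7187017 ] 528.1140747070312 -142.4116973876953 diam 266.9412841796875 [ 253  177   94   70 2588]
white [214.69458128 189.99507389] 583.306396484375 82.92320251464844 diam 46.40540313720703 [206 182  18  17 203]
white [280.6416309  207.05150215] 540.88916015625 -92.9752197265625 diam 71.17754364013672 [268 194  27  27 466]
white [ 97.88372093 224.8255814 ] 485.786376953125 385.8297119140625 diam 96.51246643066406 [ 91 208  16  35  86]
white [129.22261484 260.9811543 ] 394.100830078125 301.7766418457031 diam 91.87435913085938 [112 244  35  35 849]
shafttop [ 0.5373016  -0.09173009  0.094     ]
armtip [ 0.61347599 -0.16478284  0.068     ]
chip [ 0.52484256 -0.20050244  0.03      ]
corner [ 0.61806331 -0.04752131  0.01      ]
corner [ 0.58793622 -0.27073212  0.01      ]
corner [ 0.43840227 -0.24788552  0.01      ]
corner [ 0.47323057 -0.0230539   0.01      ]
```

The medium knob is the right one: disc about 64 mm, bar about 53 mm, at (0.592, 0.172), bar axis 10.4°. The fixture's yaw is about −9° and the clamp angle about 0.6.

```bash
cat >> h.py <<'E'
def row(p,yaw):
    "row (cm,deg) from the present pose to TCP p, tool down, tool x at yaw deg"
    s=ctrl.get_state();R=np.array(s['tool_rot']);d=R.T@(np.array(p)-s['tool_pos'])*100
    c,n=np.cos(np.radians(yaw)),np.sin(np.radians(yaw))
    T=np.array([[c,n,0],[n,-c,0],[0,0,-1.]])
    return np.round(d,2),np.round(np.degrees(cv2.Rodrigues(R.T@T)[0].ravel()),2)
E
python3 - <<'E'
from h import *
f=grab('wrist');s=ctrl.get_state();o,d=ray(f,(256,192))
R=s['tool_rot'];print('cam in tool',R.T@(o-s['tool_pos']),'dir',R.T@d, f['camera_matrix'])
print(row((.535,-.06,.25),190.4))
E
```

```text
cam in tool [ 8.30585294e-02 -4.90022443e-05 -1.72615061e-01] dir [-0.33681297 -0.00185123  0.94172047] [[275.4314856    0.         256.26747975]
 [  0.         275.4314856  187.36738431]
 [  0.           0.           1.        ]]
(array([-52.27, -54.56,  -4.81]), array([-6.000e-02, -1.000e-02, -3.068e+01]))
```

Run:
```python
from h import *
print(row((.586,-.083,.20),190.4))
```

```text
(array([-57.85, -54.94,   0.19]), array([-6.000e-02, -1.000e-02, -3.068e+01]))
```

send_rows(
  commands=[
    [[-25,-28,0,0,0,-30.7,0],[-25,-28,0,0,0,-30.7,0],[-25,-28,0,0,0,-30.7,0],[-25,-28,0,0,0,-30.7,0],[-25,-28,0,0,0,-30.7,0]],
  ],
)

```text
t: 0.78
tool_pos: [0.3488, 0.3403, 0.2019]
tool_rot: [[-0.984, -0.181, 0.0], [-0.181, 0.984, 0.0], [-0.0, 0.0, -1.0]]
force: [1.7, -0.4, 1.2]
gripper_width: 0.0852
grip_force: 0.0
```

Run:
```python
from h import *
print(ctrl.get_state()['tool_pos'],row((.586,-.083,.20),190.4))
```

```text
[0.34882175 0.34029856 0.20190369] (array([-15.67, -45.92,   0.18]), array([0.01, 0.  , 0.02]))
```

send_rows(
  commands=[
    [[-2.5,-6,0.2,0,0,0,0],[-5,-12,0.2,0,0,0,0],[-7,-18,0.2,0,0,0,0],[-9,-24,0.2,0,0,0,0],[-11.5,-30,0.2,0,0,0,0]],
  ],
)

```text
t: 1.4
tool_pos: [0.5114, 0.0738, 0.2001]
tool_rot: [[-0.983, -0.181, 0.0], [-0.181, 0.983, 0.0], [-0.0, 0.0, -1.0]]
force: [0.6, 2.0, 0.6]
gripper_width: 0.0858
grip_force: 0.0
```

Run:
```python
from h import *
print(ctrl.get_state()['tool_pos'],row((.586,-.083,.20),190.4))
```

```text
[0.51143581 0.07379298 0.20012604] (array([-4.490e+00, -1.677e+01,  1.000e-02]), array([0.01, 0.02, 0.04]))
```

send_rows(
  commands=[
    [[-1.5,-5.5,0,0,0,0,0],[-3,-11,0,0,0,0,0],[-4.5,-16.6,0,0,0,0,0],[-4.5,-16.6,0,0,0,0,0],[-4.5,-16.6,0,0,0,0,0]],
  ],
)

```text
t: 2.02
tool_pos: [0.5848, -0.0791, 0.1995]
tool_rot: [[-0.984, -0.181, -0.001], [-0.181, 0.984, 0.0], [0.001, 0.0, -1.0]]
force: [-0.0, 0.0, 0.5]
gripper_width: 0.0858
grip_force: 0.0
```

Run:
```python
from h import *
f=grab('wrist');print(ctrl.get_state()['tool_pos'])
p=proj(f,[.537,-.092,.086])[0];print(p)
x,y=int(p[0]),int(p[1]);x0,y0=max(0,x-100),max(0,y-75);c=f['image'][y0:y0+150,x0:x0+200];print(x0,y0)
cv2.imwrite('pics/w1.png',np.vstack([cv2.resize(c,(800,600),interpolation=cv2.INTER_CUBIC)]))
```

```text
[ 0.58481587 -0.07839332  0.19963865]
[252.29691373 128.93730989]
152 53
```

View pics/w1.png

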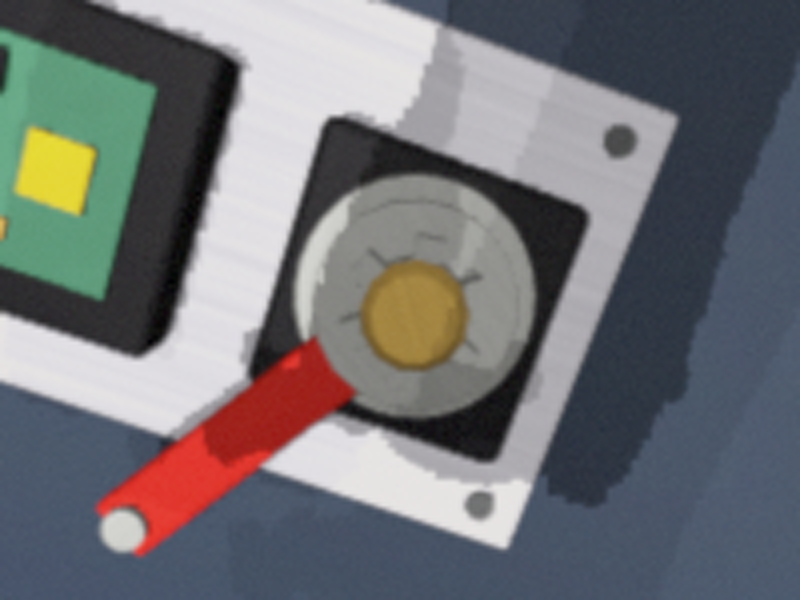

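The crop shows the nose centred at (414,315), the arm's screw head at (122,528), the chip at (55,170) and faint tooth edges around the nose. I'll rectify it on the tooth-top plane with the contrast stretched.

Run:
```python
from h import *
f=load('wrist')
def w(c,z): return at(f,(152+c[0]/4,53+c[1]/4),z)
print('nose',w((414,315),.094),'collar c (416,296 fit)',w((416,296),.07),'tip',w((122,528),.071),'chip',w((55,170),.03))
for c in [(678,116),(508,548)]: print('corner',w(c,.01))
C=w((414,315),.094)[:2]
g=cv2.cvtColor(f['image'],cv2.COLOR_BGR2GRAY)
S=0.0001;N=300
def rect(z):
    xs=(np.arange(N*2)-N)*S
    X,Y=np.meshgrid(xs,-xs) # image right=+x world, up=+y
    P=np.stack([X+C[0],Y+C[1],np.full_like(X,z)],-1).reshape(-1,3)
    uv=proj(f,P).reshape(2*N,2*N,2).astype(np.float32)
    return cv2.remap(g,uv[...,0],uv[...,1],cv2.INTER_CUBIC)
a=rect(.086)
e=cv2.createCLAHE(4,(4,4)).apply(a)
cv2.imwrite('pics/w2.png',e)
```

```text
nose [ 0.53820368 -0.08841984  0.094     ] collar c (416,296 fit) [ 0.53613567 -0.08833278  0.07      ] tip [ 0.61583358 -0.15975033  0.071     ] chip [ 0.52381783 -0.19878333  0.03      ]
corner [ 0.47471006 -0.01786873  0.01      ]
corner [ 0.62165603 -0.04022308  0.01      ]
```

View pics/w2.png

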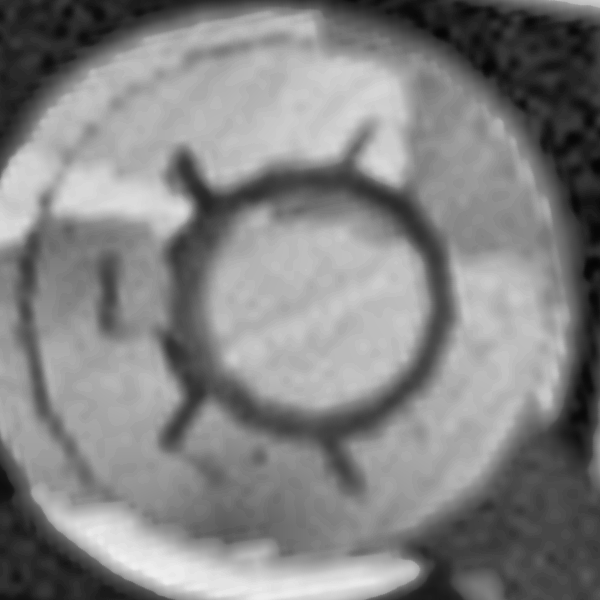

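The six teeth can now be read. A tooth points at about −2.6° (mod 60°), and the shaft axis is near (0.5385, −0.0885). The knob's bar yaw must go to −2.6° mod 60, which is −13° from its present yaw. Next I look at the knob from the same relative viewpoint.

send_rows(
  commands=[
    [[-2,5,1,0,0,0,0],[-4,10,2,0,0,0,0],[-6,15,3,0,0,0,0],[-8,20,3,0,0,0,0],[-9.9,24.6,3,0,0,0,0]],
  ],
)

```text
t: 2.7
tool_pos: [0.6371, 0.1842, 0.1699]
tool_rot: [[-0.983, -0.184, -0.0], [-0.184, 0.983, 0.001], [0.0, 0.001, -1.0]]
force: [0.5, -0.1, 1.1]
gripper_width: 0.0856
grip_force: 0.0
```

send_rows(
  commands=[
    [[0,0,0,0,0,0,0],[0,0,0,0,0,0,0]],
  ],
)

```text
t: 2.95
tool_pos: [0.6373, 0.1812, 0.1699]
tool_rot: [[-0.983, -0.183, -0.0], [-0.183, 0.983, -0.0], [0.0, -0.0, -1.0]]
force: [0.2, -0.4, -0.1]
gripper_width: 0.0853
grip_force: 0.0
```

Run:
```python
from h import *
f=grab('wrist');print(ctrl.get_state()['tool_pos'])
hsv=cv2.cvtColor(f['image'],cv2.COLOR_BGR2HSV)
p=proj(f,[.592,.172,.05])[0];print(p)
x0,y0=int(p[0])-100,max(0,int(p[1])-75);print(x0,y0)
cv2.imwrite('pics/w3.png',cv2.resize(f['image'][y0:y0+150,x0:x0+200],(800,600),interpolation=cv2.INTER_CUBIC))
```

```text
[0.63747057 0.18023824 0.17001528]
[255.51888893 131.28341392]
155 56
```

View pics/w3.png

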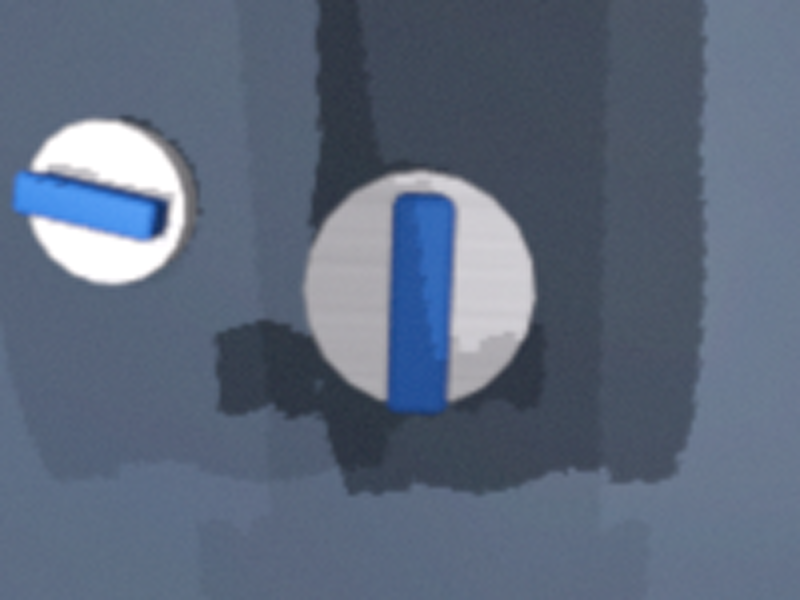

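The target knob's disc is centred at crop (420,288), radius about 117, with the bar from (425,195) to (417,412) and nearly vertical in the picture. The small look-alike is at (105,200).

Run:
```python
from h import *
f=load('wrist')
w=lambda c,z: at(f,(155+c[0]/4,56+c[1]/4),z)
e=[w(c,.032)[:2] for c in [(304,288),(536,288),(420,170),(420,406)]]
print('disc',np.mean(e[:2],0),np.linalg.norm(e[0]-e[1]),np.mean(e[2:],0),np.linalg.norm(e[2]-e[3]))
a,b=w((424,195),.066),w((417,412),.066);print('bar ends',a,b,np.linalg.norm(a-b),np.degrees(np.arctan2(*(b-a)[[1,0]])))
r1,l1=w((453,330),.066),w((390,330),.066);print('width',np.linalg.norm(r1-l1),(r1+l1)/2)
print(row((.5915,.1725,.12),190.4))
```

```text
disc [0.5897928  0.17657417] 0.06433590487895623 [0.59086317 0.17678178] 0.0644484739139572
bar ends [0.5642653  0.17230543 0.066     ] [0.61688259 0.18053969 0.066     ] 0.05325769920263228 8.894269323563785
width 0.01574796622559849 [0.59613494 0.17776168 0.066     ]
(array([4.66, 0.07, 5.  ]), array([-0.01, -0.01,  0.04]))
```

send_rows(
  commands=[
    [[4.7,0.3,2,0,0,0.9,110],[4.7,0.3,6,0,0,0.9,110],[4.7,0.3,9.5,0,0,0.9,110],[4.7,0.3,12,0,0,0.9,110],[4.7,0.3,13.3,0,0,0.9,110]],
  ],
  grip_force=40,
)

```text
t: 3.62
tool_pos: [0.5906, 0.1738, 0.036]
tool_rot: [[-0.986, -0.164, -0.001], [-0.164, 0.986, -0.001], [0.001, -0.0, -1.0]]
force: [0.5, -0.0, -0.2]
gripper_width: 0.0488
grip_force: 0.0
```

send_rows(
  commands=[
    [[0,0,0,0,0,0,110],[0,0,0,0,0,0,110]],
  ],
)

```text
t: 3.88
tool_pos: [0.5919, 0.1748, 0.038]
tool_rot: [[-0.986, -0.165, 0.001], [-0.165, 0.986, 0.001], [-0.001, 0.0, -1.0]]
force: [-0.7, -0.7, 0.7]
gripper_width: 0.0485
grip_force: 0.0
```

send_rows(
  commands=[
    [[0,0,0,0,0,0,255],[0,0,0,0,0,0,255],[0,0,0,0,0,0,255],[0,0,0,0,0,0,255],[0,0,0,0,0,0,255]],
  ],
  grip_force=70,
)

```text
t: 4.5
tool_pos: [0.5912, 0.1749, 0.0369]
tool_rot: [[-0.986, -0.166, -0.0], [-0.166, 0.986, -0.0], [0.0, -0.0, -1.0]]
force: [-0.2, 0.0, 0.0]
gripper_width: 0.0002
grip_force: 0.0
```

send_rows(
  commands=[
    [[0,0,-3,0,0,0,255],[0,0,-6,0,0,0,255],[0,0,-10,0,0,0,255],[0,0,-14,0,0,0,255],[0,0,-14,0,0,0,255]],
  ],
)

```text
t: 5.12
tool_pos: [0.5929, 0.1753, 0.18]
tool_rot: [[-0.986, -0.165, 0.004], [-0.165, 0.986, 0.002], [-0.005, 0.001, -1.0]]
force: [0.7, -0.5, -0.2]
gripper_width: 0.0001
grip_force: 0.0
```

Run:
```python
from h import *
s=ctrl.get_state();print(s['tool_pos'],s['gripper_width'],s['grip_force'],s['force'])
f=grab('wrist');p=proj(f,s['tool_pos'])[0];print(p)
x0,y0=int(p[0])-128,max(0,int(p[1])-96);print(x0,y0)
c=f['image'][y0:y0+192,x0:x0+256];cv2.imwrite('pics/w4.png',cv2.resize(c,None,fx=3,fy=3,interpolation=cv2.INTER_CUBIC))
```

```text
[0.59286814 0.1753306  0.18004994] 0.00010491865261111627 0.0 [ 0.72130997 -0.50374417 -0.17057232]
[256.10051184 221.07061262]
128 125
```

View pics/w4.png

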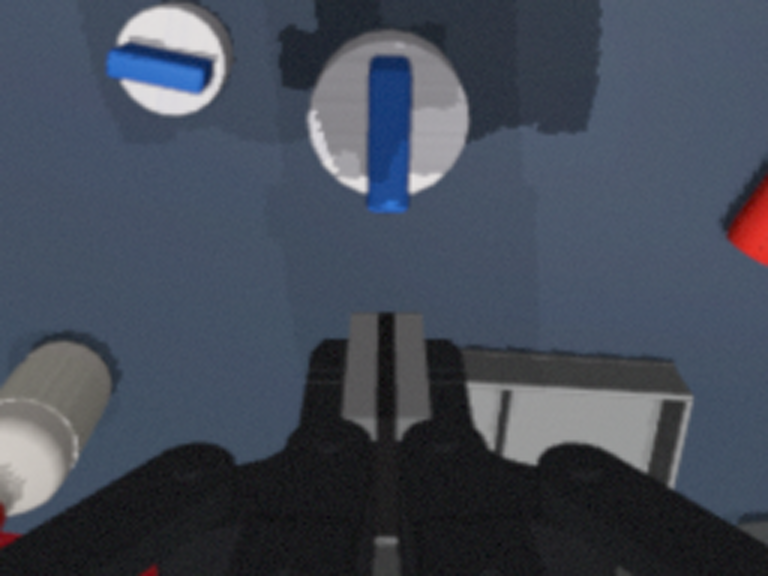

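The grip missed: the opening is 0 and the knob is still standing at crop (388,112). I'll find out where it really is.

Run:
```python
from h import *
f=load('wrist');s=ctrl.get_state()
w=lambda c,z: at(f,(128+c[0]/3,125+c[1]/3),z)
for z in (0,.032,.066): print(z,w((388,112),z),w((308,112),z)-w((468,112),z))
a,b=w((390,60),.066),w((389,205),.066);print(a,b,np.linalg.norm(a-b))
o,d=ray(f,(256,192));R=s['tool_rot'];print('cam',o,R.T@(o-s['tool_pos']),R.T@d)
fs=grab('scene');print('scene proj',proj(fs,[[.591,.175,.066],s['tool_pos']]))
ft=grab('top');print('top proj',proj(ft,[[.591,.175,.066],s['tool_pos']]))
t=lambda im,p:cv2.resize(im['image'][int(p[1])-60:int(p[1])+60,int(p[0])-66:int(p[0])+67],(399,360),interpolation=cv2.INTER_CUBIC)
cv2.imwrite('pics/m.png',np.hstack([t(fs,proj(fs,[.591,.175,.1])[0]),t(ft,proj(ft,[.591,.175,.1])[0])]))
```

```text
0 [0.59510791 0.17730519 0.        ] [ 0.01153585 -0.06899235  0.        ]
0.032 [0.58739798 0.17587495 0.032     ] [ 0.01048812 -0.06272621  0.        ]
0.066 [0.57920618 0.17435531 0.066     ] [ 0.00937491 -0.05606844  0.        ]
[0.56079646 0.17195737 0.066     ] [0.61385617 0.18057134 0.066     ] 0.053754374523347644
cam [0.51021888 0.16155768 0.35233118] [ 0.0823478   0.00023815 -0.17441619] [-0.33875803 -0.00161408  0.94102297]
scene proj [[304.33354296 227.46367559]
 [307.60524417 200.12785843]]
top proj [[177.79069143 184.33686323]
 [170.56577868 176.74953566]]
```

View pics/m.png

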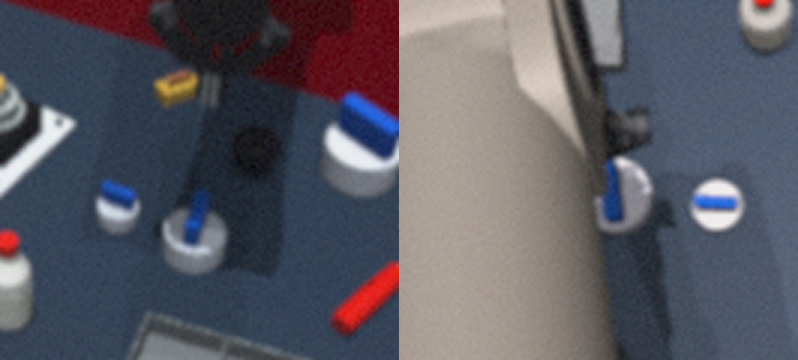

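Run:
```python
from h import *
s=ctrl.get_state();R=s['tool_rot'];T=s['tool_pos'];fs=load('scene');fw=load('wrist')
p0=proj(fs,[.591,.175,.1])[0].astype(int)-[66,60]
for zt in (0,-.01,-.02,-.03,-.04):
    a=proj(fs,T+R@[-.011,0,zt])[0]-p0;b=proj(fw,T+R@[.011,0,zt])[0];c=proj(fw,T+R@[0,0,zt])[0]
    print(zt,'scene crop',a*3,'wrist crop',(b-[128,125])*3,(c-[128,125])*3)
c=fs['image'][p0[1]:p0[1]+60,p0[0]+30:p0[0]+110]
w=fw['image'][200:290,196:316]
cv2.imwrite('pics/m2.png',np.hstack([cv2.resize(c,(400,300),interpolation=cv2.INTER_NEAREST),cv2.resize(w,(400,300),interpolation=cv2.INTER_CUBIC)]))
```

```text
0 scene crop [203.33921295 131.6054958 ] wrist crop [383.62346364 228.82000588] [383.6739837  272.54640077]
-0.01 scene crop [204.27961192 123.68425267] wrist crop [383.58612343 245.96171893] [383.63996443 291.60601164]
-0.02 scene crop [205.23058384 115.66203236] wrist crop [383.54464085 265.003627  ] [383.60224721 312.73550831]
-0.03 scene crop [206.19227761 107.53711787] wrist crop [383.49828569 286.28043579] [383.56019392 336.29171619]
-0.04 scene crop [207.16484386  99.3077597 ] wrist crop [383.44614526 310.21041975] [383.51301054 362.7185541 ]
```

View pics/m2.png

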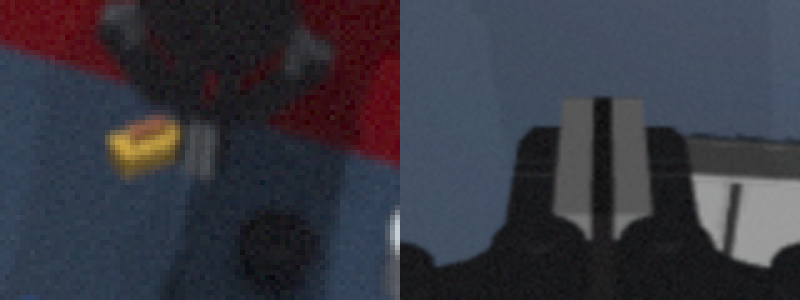

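The tip ends in both views put the real fingertips about 30 mm behind the reported TCP: the scene tip is at crop (210,107), against 131 predicted. The fingers therefore closed just above the bar. I'll go down again, about 30 mm deeper, in guarded steps.

send_rows(
  commands=[
    [[0,0,0,0,0,0,110],[0,0,4,0,0,0,110],[0,0,9,0,0,0,110],[0,0,12,0,0,0,110],[0,0,14,0,0,0,110]],
  ],
)

```text
t: 5.9
tool_pos: [0.5903, 0.1745, 0.0347]
tool_rot: [[-0.986, -0.165, -0.002], [-0.165, 0.986, -0.001], [0.002, -0.001, -1.0]]
force: [-0.3, -0.2, 0.5]
gripper_width: 0.0488
grip_force: 0.0
```

send_rows(
  commands=[
    [[0,0,0.5,0,0,0,110],[0,0,1,0,0,0,110]],
  ],
)

```text
t: 6.15
tool_pos: [0.5919, 0.175, 0.0275]
tool_rot: [[-0.986, -0.165, 0.001], [-0.165, 0.986, 0.0], [-0.001, 0.0, -1.0]]
force: [1.2, 0.3, 0.0]
gripper_width: 0.0485
grip_force: 0.0
```

send_rows(
  commands=[
    [[0,0,0.5,0,0,0,110],[0,0,1,0,0,0,110]],
  ],
)

```text
t: 6.4
tool_pos: [0.5916, 0.1751, 0.0172]
tool_rot: [[-0.986, -0.166, 0.001], [-0.166, 0.986, 0.0], [-0.001, 0.0, -1.0]]
force: [-0.2, -0.3, -0.6]
gripper_width: 0.0487
grip_force: 0.0
```

send_rows(
  commands=[
    [[0,0,0.4,0,0,0,110],[0,0,0.8,0,0,0,110]],
  ],
)

```text
t: 6.65
tool_pos: [0.5913, 0.1749, 0.0088]
tool_rot: [[-0.986, -0.166, 0.0], [-0.166, 0.986, 0.0], [-0.0, 0.0, -1.0]]
force: [-0.3, -0.7, -0.1]
gripper_width: 0.0481
grip_force: 0.0
```

send_rows(
  commands=[
    [[0,0,0,0,0,0,255],[0,0,0,0,0,0,255],[0,0,0,0,0,0,255],[0,0,0,0,0,0,255]],
  ],
  grip_force=70,
)

```text
t: 7.15
tool_pos: [0.5914, 0.1749, 0.0091]
tool_rot: [[-0.986, -0.165, 0.0], [-0.165, 0.986, 0.0], [-0.0, 0.0, -1.0]]
force: [-0.0, -0.4, 2.4]
gripper_width: 0.0149
grip_force: 68.9
```

Gripped at 14.9 mm with 69 N, so the knob's underside is TCP z − 9 mm. Now lift, and carry it over with the 12° turn.

send_rows(
  commands=[
    [[0,0,-4,0,0,0,255],[0,0,-9,0,0,0,255],[0,0,-13.5,0,0,0,255],[2,-4,-14.5,0,0,4,255],[4,-9,-14.5,0,0,8,255]],
  ],
)

```text
t: 7.78
tool_pos: [0.5667, 0.0795, 0.1549]
tool_rot: [[-1.0, -0.026, 0.002], [-0.026, 1.0, 0.001], [-0.002, 0.001, -1.0]]
force: [1.4, -1.0, -2.6]
gripper_width: 0.0149
grip_force: 68.7
```

send_rows(
  commands=[
    [[0,0,0,0,0,0,255],[0,0,0,0,0,0,255]],
  ],
)

```text
t: 8.02
tool_pos: [0.5667, 0.0798, 0.1539]
tool_rot: [[-1.0, -0.027, 0.0], [-0.027, 1.0, 0.0], [-0.0, 0.0, -1.0]]
force: [0.2, -0.3, -2.1]
gripper_width: 0.0144
grip_force: 68.8
```

Run:
```python
from h import *
s=ctrl.get_state();T=s['tool_pos'];R=s['tool_rot'];print(T,s['gripper_width'],s['force'])
f=grab('wrist')
a=np.linspace(0,2*np.pi,73)[:-1]
# predicted disc top rim, knob underside at T.z-.009
zt=-(.032-.009)
uv=proj(f,[T+R@[.032*np.cos(t),.032*np.sin(t),zt] for t in a])
x0,y0=160,150
c=cv2.resize(f['image'][y0:y0+150,x0:x0+200],(800,600),interpolation=cv2.INTER_CUBIC)
for u in uv: cv2.circle(c,tuple(((u-[x0,y0])*4).astype(int)),2,(0,0,255),-1)
cv2.imwrite('pics/k.png',c);print(row((.5385,-.09,.154),177.4))
```

```text
[0.56665834 0.07975553 0.15393542] 0.01442777064831911 [ 0.24587497 -0.29344264 -2.07781909]
(array([  3.29, -16.95,  -0.02]), array([ 0.01, -0.01,  4.19]))
```

View pics/k.png

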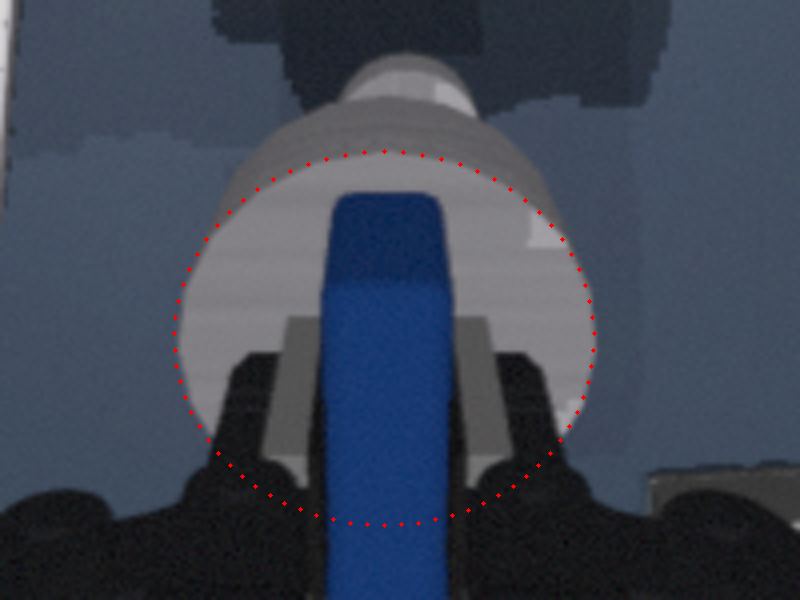

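The predicted rim overlays the held disc to within 1 px (left 179 against 176, right 594 against 596). The knob is centred on the tool and upright, so I carry on to above the shaft.

send_rows(
  commands=[
    [[1.1,-5.6,0,0,0,2,255],[2.2,-11.2,0,0,0,4.2,255],[3.3,-16.8,0,0,0,4.2,255],[3.3,-16.8,2,0,0,4.2,255],[3.3,-16.8,4,0,0,4.2,255]],
  ],
)

```text
t: 8.7
tool_pos: [0.5386, -0.089, 0.1134]
tool_rot: [[-0.999, 0.046, 0.0], [0.046, 0.999, 0.0], [-0.0, 0.0, -1.0]]
force: [-0.2, -0.2, -2.5]
gripper_width: 0.0149
grip_force: 69.0
```

send_rows(
  commands=[
    [[0,0,0,0,0,0,255],[0,0,0,0,0,0,255]],
  ],
)

```text
t: 8.95
tool_pos: [0.5387, -0.0888, 0.1144]
tool_rot: [[-0.999, 0.046, 0.0], [0.046, 0.999, -0.0], [-0.0, -0.0, -1.0]]
force: [0.7, -0.0, -2.0]
gripper_width: 0.0148
grip_force: 69.0
```

Run:
```python
from h import *
s=ctrl.get_state();print(s['tool_pos'],s['force'],s['wrist_torque'],row((.5385,-.089,.104),177.4))
```

```text
[ 0.53868542 -0.08880108  0.11438311] [ 0.74120457 -0.00491805 -2.00590258] [ 0.00775819 -0.03247281 -0.00736797] (array([ 0.02, -0.02,  1.04]), array([-0.01,  0.01, -0.01]))
```

send_rows(
  commands=[
    [[0,0,0.5,0,0,0,255],[0,0,0.9,0,0,0,255],[0,0,1.1,0,0,0,255],[0,0,1.25,0,0,0,255]],
  ],
)

```text
t: 9.45
tool_pos: [0.5382, -0.0893, 0.1013]
tool_rot: [[-0.999, 0.047, -0.0], [0.047, 0.999, -0.0], [0.0, -0.0, -1.0]]
force: [-0.7, -1.2, -1.9]
gripper_width: 0.015
grip_force: 69.0
```

send_rows(
  commands=[
    [[0,0,0.15,0,0,0,255],[0,0,0.3,0,0,0,255]],
  ],
)

```text
t: 9.7
tool_pos: [0.5382, -0.0893, 0.0984]
tool_rot: [[-0.999, 0.047, 0.0], [0.047, 0.999, -0.0], [-0.0, -0.0, -1.0]]
force: [0.2, -0.5, -2.5]
gripper_width: 0.0146
grip_force: 69.0
```

send_rows(
  commands=[
    [[0,0,0.15,0,0,0,255],[0,0,0.3,0,0,0,255]],
  ],
)

```text
t: 9.95
tool_pos: [0.5383, -0.0893, 0.0954]
tool_rot: [[-0.999, 0.047, 0.0], [0.047, 0.999, -0.0], [-0.0, -0.0, -1.0]]
force: [0.9, 0.8, -1.9]
gripper_width: 0.0145
grip_force: 69.0
```

send_rows(
  commands=[
    [[0,0,0.1,0,0,0,255],[0,0,0.2,0,0,0,255]],
  ],
)

```text
t: 10.2
tool_pos: [0.5383, -0.0893, 0.0934]
tool_rot: [[-0.999, 0.047, 0.0], [0.047, 0.999, -0.0], [-0.0, -0.0, -1.0]]
force: [1.4, 0.3, -1.8]
gripper_width: 0.0148
grip_force: 69.0
```

Run:
```python
from h import *
s=ctrl.get_state();print(s['tool_pos'],s['force'],s['wrist_torque'])
```

```text
[ 0.53825507 -0.08930477  0.09338065] [ 1.41428758  0.26035939 -1.76492028] [ 0.14960023 -0.20725303 -0.07621488]
```

send_rows(
  commands=[
    [[0,0,0.1,0,0,0,255],[0,0,0.15,0,0,0,255]],
  ],
)

```text
t: 10.45
tool_pos: [0.5382, -0.0893, 0.0919]
tool_rot: [[-0.999, 0.047, 0.0], [0.047, 0.999, -0.0], [-0.0, -0.0, -1.0]]
force: [1.5, 0.9, -1.1]
gripper_width: 0.0145
grip_force: 69.0
```

Run:
```python
from h import *
s=ctrl.get_state();print(s['tool_pos'],s['force'],s['wrist_torque'])
```

```text
[ 0.5382277  -0.08928589  0.09186862] [ 1.51576736  0.9053444  -1.11063982] [ 0.15765445 -0.30923455 -0.0005103 ]
```

Past the unmatched stop with hardly any force, so the teeth are meshed. I keep going down gently, with a slight sideways correction.

send_rows(
  commands=[
    [[-0.03,0.02,0.15,0,0,0,255],[-0.03,0.02,0.3,0,0,0,255]],
  ],
)

```text
t: 10.7
tool_pos: [0.5384, -0.0892, 0.0888]
tool_rot: [[-0.999, 0.047, -0.0], [0.047, 0.999, -0.0], [0.0, -0.0, -1.0]]
force: [-0.0, 0.4, -1.1]
gripper_width: 0.0152
grip_force: 69.0
```

send_rows(
  commands=[
    [[0,0,0.15,0,0,0,255],[0,0,0.3,0,0,0,255]],
  ],
)

```text
t: 10.95
tool_pos: [0.5384, -0.0892, 0.0858]
tool_rot: [[-0.999, 0.047, -0.0], [0.047, 0.999, -0.0], [0.0, -0.0, -1.0]]
force: [0.5, -0.0, -0.4]
gripper_width: 0.0148
grip_force: 69.0
```

Run:
```python
from h import *
s=ctrl.get_state();print(s['tool_pos'],s['force'],s['wrist_torque'])
```

```text
[ 0.53843764 -0.08918134  0.08581922] [ 0.53907583 -0.00237326 -0.37237644] [ 0.06555549 -0.02004357  0.03768463]
```

Nicely free. The home position is a TCP z of about 0.079.

send_rows(
  commands=[
    [[0,0,0.15,0,0,0,255],[0,0,0.3,0,0,0,255],[0,0,0.4,0,0,0,255],[0,0,0.5,0,0,0,255]],
  ],
)

```text
t: 11.45
tool_pos: [0.5385, -0.0892, 0.0808]
tool_rot: [[-0.999, 0.047, -0.0], [0.047, 0.999, -0.0], [0.0, -0.0, -1.0]]
force: [0.5, 0.1, -2.1]
gripper_width: 0.0147
grip_force: 69.0
```

send_rows(
  commands=[
    [[0,0,0.1,0,0,0,255],[0,0,0.1,0,0,0,255]],
  ],
)

```text
t: 11.7
tool_pos: [0.5385, -0.0891, 0.0799]
tool_rot: [[-0.999, 0.047, -0.0], [0.047, 0.999, -0.0], [0.0, -0.0, -1.0]]
force: [0.3, 0.7, -1.9]
gripper_width: 0.0152
grip_force: 69.0
```

send_rows(
  commands=[
    [[0,0,0.06,0,0,0,255],[0,0,0.06,0,0,0,255]],
  ],
)

```text
t: 11.95
tool_pos: [0.5385, -0.0891, 0.0793]
tool_rot: [[-0.999, 0.047, -0.0], [0.047, 0.999, -0.0], [0.0, -0.0, -1.0]]
force: [0.1, -0.4, -2.3]
gripper_width: 0.0151
grip_force: 69.0
```

send_rows(
  commands=[
    [[0,0,0.05,0,0,0,255],[0,0,0.05,0,0,0,255]],
  ],
)

```text
t: 12.2
tool_pos: [0.5386, -0.0892, 0.0791]
tool_rot: [[-0.999, 0.047, 0.0], [0.047, 0.999, 0.0], [-0.0, 0.0, -1.0]]
force: [-2.7, 0.6, 5.2]
gripper_width: 0.0147
grip_force: 70.1
```

send_rows(
  commands=[
    [[0,0,0.05,0,0,0,255],[0,0,0.05,0,0,0,255]],
  ],
)

```text
t: 12.45
tool_pos: [0.5386, -0.0892, 0.0791]
tool_rot: [[-0.999, 0.047, 0.0], [0.047, 0.999, 0.0], [-0.0, 0.0, -1.0]]
force: [-6.1, 1.5, 16.0]
gripper_width: 0.0148
grip_force: 71.8
```

Seated: z stops at 0.0791 and the force rises to 16 N. I ease off slightly, then turn clockwise (+ about the tool's z).

send_rows(
  commands=[
    [[0,0,-0.06,0,0,0,255],[0,0,-0.06,0,0,3,255],[0,0,-0.06,0,0,7,255],[0,0,-0.06,0,0,11,255],[0,0,-0.06,0,0,15,255]],
  ],
)

```text
t: 13.08
tool_pos: [0.5391, -0.0889, 0.0791]
tool_rot: [[-0.952, 0.305, 0.001], [0.305, 0.952, 0.0], [-0.001, 0.0, -1.0]]
force: [1.3, 1.7, 0.5]
gripper_width: 0.0149
grip_force: 69.5
```

Run:
```python
from h import *
s=ctrl.get_state();print(s['tool_pos'],s['force'],s['wrist_torque'],s['joint_positions'])
```

```text
[ 0.53909595 -0.08886773  0.07912373] [1.3094802  1.73517305 0.46946857] [ 0.32164847 -0.29875405  0.25021342] [-0.37678647  0.40698318  0.52417919  2.02914191 -0.28717885  0.7751702
  1.57977151]
```

send_rows(
  commands=[
    [[0,0,0,0,0,4,255],[0,0,0,0,0,9,255],[0,0,0,0,0,14,255],[0,0,0,0,0,19,255],[0,0,0,0,0,24,255]],
  ],
)

```text
t: 13.7
tool_pos: [0.5391, -0.0888, 0.0791]
tool_rot: [[-0.746, 0.666, 0.001], [0.666, 0.746, 0.0], [-0.001, 0.001, -1.0]]
force: [1.9, 1.6, 0.9]
gripper_width: 0.0148
grip_force: 69.6
```

send_rows(
  commands=[
    [[0,0,0,0,0,5,255],[0,0,0,0,0,10,255],[0,0,0,0,0,15,255],[0,0,0,0,0,17,255],[0,0,0,0,0,17,255]],
  ],
)

```text
t: 14.32
tool_pos: [0.5391, -0.0888, 0.0791]
tool_rot: [[-0.521, 0.853, 0.001], [0.853, 0.521, 0.0], [-0.0, 0.001, -1.0]]
force: [3.4, 2.9, 3.2]
gripper_width: 0.015
grip_force: 69.8
```

Run:
```python
from h import *
s=ctrl.get_state();print(s['tool_pos'],s['tool_rot'][:,0],s['force'],s['wrist_torque'],s['joint_positions'])
f=grab('top');hsv=cv2.cvtColor(f['image'],cv2.COLOR_BGR2HSV)
C=np.array([.5385,-.0892])
for n in ('top','wrist'):
    f=grab(n);hsv=cv2.cvtColor(f['image'],cv2.COLOR_BGR2HSV)
    m=((hsv[...,0]<8)|(hsv[...,0]>172))&(hsv[...,1]>150)&(hsv[...,2]>90)
    P=np.array([at(f,(x,y),.065)[:2] for y,x in zip(*np.nonzero(m))])-C
    r=np.linalg.norm(P,axis=1);P=P[(r>.035)&(r<.12)]
    a=np.degrees(np.arctan2(P[:,1],P[:,0]));print(n,len(P),np.median(a) if len(P) else None,np.percentile(a,[5,95]) if len(P) else None)
```

```text
[ 0.53907232 -0.08881054  0.07912049] [-5.21094956e-01  8.53498612e-01 -4.07080667e-04] [3.38121978 2.92209145 3.18235668] [ 0.79850794 -0.73785244  0.22439616] [-0.51366005  0.45027293  0.70733944  2.03605968 -0.40750168  0.79522216
  0.98370467]
top 0 None None
wrist 305 -100.79463019391498 [-104.63842082  -96.76100484]
```

The wrist view puts the arm at −100.8° against a target of about −98°, well within ±11°. Now release and lift straight up.

send_rows(
  commands=[
    [[0,0,-0.02,0,0,-1,255],[0,0,-0.02,0,0,-1,90],[0,0,-0.02,0,0,-1,90],[0,0,-0.02,0,0,-1,90],[0,0,-0.02,0,0,-1,90]],
  ],
)

```text
t: 15.1
tool_pos: [0.5383, -0.0892, 0.0791]
tool_rot: [[-0.535, 0.845, -0.0], [0.845, 0.535, -0.0], [0.0, -0.0, -1.0]]
force: [-0.9, 0.2, 0.7]
gripper_width: 0.0553
grip_force: 0.0
```

send_rows(
  commands=[
    [[0,0,-1,0,0,0,90],[0,0,-3,0,0,0,90],[0,0,-6,0,0,0,90],[0,0,-10,0,0,0,90],[0,0,-10,0,0,0,90]],
  ],
)

```text
t: 15.72
tool_pos: [0.5401, -0.0894, 0.1821]
tool_rot: [[-0.535, 0.845, 0.005], [0.845, 0.535, 0.001], [-0.002, 0.004, -1.0]]
force: [0.8, 1.2, -0.2]
gripper_width: 0.0553
grip_force: 0.0
```

send_rows(
  commands=[
    [[-3,0,0,0,0,0,90],[-3,0,0,0,0,0,90],[-3,0,0,0,0,0,90]],
  ],
)

```text
t: 16.1
tool_pos: [0.554, -0.1144, 0.1787]
tool_rot: [[-0.534, 0.845, -0.001], [0.845, 0.534, -0.0], [0.001, -0.001, -1.0]]
force: [-0.1, -0.1, 0.2]
gripper_width: 0.0552
grip_force: 0.0
```

Run:
```python
from h import *
s=ctrl.get_state();print(s['t'],s['tool_pos'],s['gripper_width'],s['force'])
f=grab('wrist');T=np.array([.5388,-.089,.102]);a=np.linspace(0,2*np.pi,73)
uv=proj(f,[T+[.032*np.cos(t),.032*np.sin(t),0] for t in a])
p=uv.mean(0);x0,y0=int(max(0,p[0]-133)),int(max(0,p[1]-100))
c=cv2.resize(f['image'][y0:y0+200,x0:x0+266],None,fx=3,fy=3,interpolation=cv2.INTER_CUBIC)
for u in uv: cv2.circle(c,tuple(((u-[x0,y0])*3).astype(int)),1,(0,0,255),-1)
cv2.imwrite('pics/end.png',c[:600,:800])
```

```text
16.1 [ 0.55399593 -0.1143828   0.17868519] 0.05518930455227147 [-0.0709589  -0.07820363  0.18350993]
```

View pics/end.png

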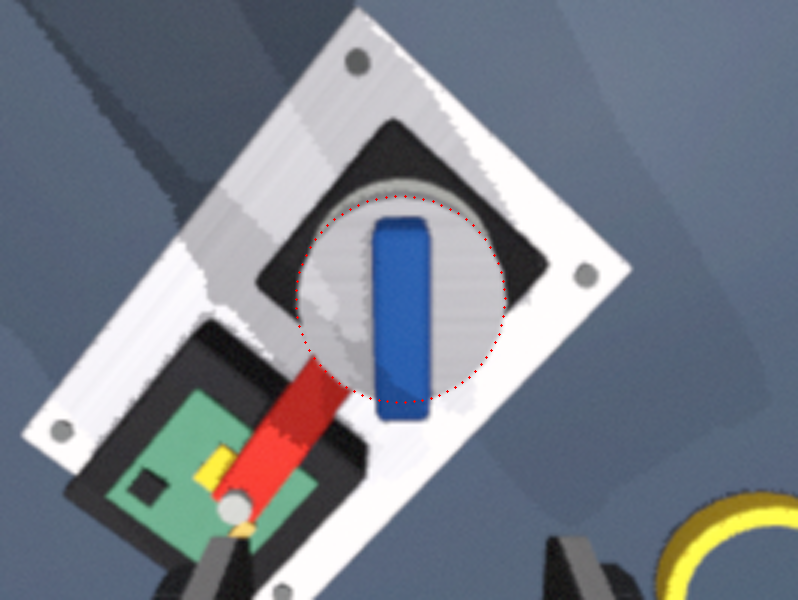

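The knob matches the predicted seated rim, and the arm lies near the chip with its screw head at (234,508). I'll check its angle against the plate edges.

Run:
```python
from h import *
f=load('wrist');T=np.array([.5388,-.089,.102]);a=np.linspace(0,2*np.pi,73)
p=proj(f,[T+[.032*np.cos(t),.032*np.sin(t),0] for t in a]).mean(0);x0,y0=int(max(0,p[0]-133)),int(max(0,p[1]-100))
w=lambda c,z: at(f,(x0+c[0]/3,y0+c[1]/3),z)[:2]
ang=lambda v:np.degrees(np.arctan2(v[1],v[0]))
h=w((234,508),.071);print('head',h,ang(h-T[:2]),np.linalg.norm(h-T[:2]))
A,B,D=w((22,435),.01),w((358,8),.01),w((632,268),.01)
print('yaw long',ang(A-B)+90,'len',np.linalg.norm(A-B),'short',ang(D-B),np.linalg.norm(D-B))
H=[w(c,.01) for c in [(357,62),(62,431),(586,275)]];print('holes yaw',ang(H[1]-H[0])+90,ang(H[2]-H[0]))
m=w((314,358),.065),w((350,395),.065);e=np.mean(m,0);print('arm dir near->head',ang(h-e))
```

```text
head [ 0.53123967 -0.19356986] -94.13524800085871 0.10484280986778725
yaw long -9.069394088898107 len 0.22893023823696143 short -8.877120372270976 0.1485751627856731
holes yaw -8.985903658309212 -8.86559941306916
arm dir near->head -94.83435793928686
```

The clamp angle is about 85.4° (1.49 rad), inside 1.37–1.77 and consistent with the 55.9° turn less the play. The knob is seated and released, so I hand in.

```bash
python3 -c "
from station import ctrl
print(ctrl.close_job())"
```

```text
the job is handed in; nothing more can be done
None
```

I handed the job in: the knob is meshed and fully home on the collar and released. The red clamp arm is over the chip at about 1.49 rad by my measurement, within the 1.57 ± 0.2 allowed. The judge's verdict was not shown.

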